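# Start the last coach screw of a loudspeaker stand flange

## Task

On the foam-backed loudspeaker panel, three of the stand flange's square-headed screws are home and the fourth only stands in its pilot hole. Take the blue socket driver from the perforated rack, seat it on the standing screw, and push firmly straight down while turning it clockwise until its thread has cut in by at least a third of a turn: too light a push only spins it, and pressing with more than 23 N spoils the hole. Then hang the blue driver back upright in a free hole of the rack and let go; touch the panel and its screws with nothing but the driver, and leave everything else where it is.

Things in the scene. Friction and masses are not known exactly. Their poses are not given: they have to be found in the camera images.
- driver_grip (a point): centre of the blue driver's handle, a square prism 28 x 28 mm, 64 mm tall; about 0.22 kg. z up along the driver, x and y normal to the handle's flats (the socket's flats are parallel). A black collar 54 mm wide, 4 mm thick, underside 36 mm below here, rests on the rack; below it a shank (16 to 31 mm) and a socket block 22 x 22 x 20 mm, ending 96 mm below here.
- driver_mouth (a point): centre of the blue driver's socket mouth, 96 mm below driver_grip on its axis. The socket is a square hole 14.5 mm wide, 9 mm deep, with 2 mm lead-in, open downwards. z up along the driver.
- rack_top (a point): centre of the top of the fixed perforated aluminium rack, 190 x 190 mm, 70 mm high. Four round holes 40 mm wide lie at x +-50, y +-50 mm in its axes: three hold drivers (blue, red, yellow; which is where varies), one is free. The small dark dots are only marks. A hanging driver's handle centre is 36 mm above here. z up.
- screw_head (a point): top centre of the standing brass screw's square head: 12 x 12 mm, 10 mm tall (top 2 mm domed, red mark). z up; x, y normal to the flats, turning with it. It is 32 to 36 mm above the flange (finished ones 11.5) and always upright; it stands loosely, so a 2 N push first sinks it 0 to 4 mm onto the wood. Seated, the socket's floor is on this top, its mouth 9 mm below, 13 degrees of play.
- thread (a joint): how far the screw's thread has cut in, rad (0 at start; a third of a turn = 2.09; grows clockwise from above). Pushed with less than about 12 N the screw spins without cutting; with more it cuts as it turns, sinking 0.8 mm per rad, so the push fades unless followed. Takes about 0.08 N m. It does not turn back by itself.
- flange_center (a point): centre of the top of the 140 x 140 mm steel flange on the wooden panel (240 x 200 mm), 67 mm above the table; a pole cup 42 mm wide, 24 mm tall stands here. The standing screw is at x = -50, y = +50 mm in its axes. The panel lies on foam. z up.
- panel (a joint): how far the wooden panel is pressed down into its foam, in m: 0 when left alone, about 1 mm more for every 8 N of downward push, springing back when let go. Pushes over about 23 N (2.8 mm) spoil the hole.
Not all that is in view belongs to the job. Leave any purple or turquoise look-alike of the part that bears driver_grip alone.

How it is judged:
By the outcome, as a careful person would: the job done as asked, in the order asked, and still so for the second after the job is handed in, with the robot touching nothing.
It also fails if it takes over 72 s, if anything falls off the work surface, if the arm or the gripper's body presses on something with over 40 N, if the wrist force passes 120 N, or if a joint passes its speed limit or range.

## Robot

A 6-joint arm with a two-finger parallel gripper is mounted at the origin on the work surface. World frame = base frame: x ahead of the robot, y to its left, z up, the work surface at z = 0. Lengths are in m, angles in rad, forces in N, time in s.
With the tool pointing down it reaches from about 0.425 to 0.95 m from the base axis. Payload 3.5 kg.
Tool frame: the origin (TCP) lies midway between the tips of the shut fingers; the grasp point (between the pads) lies 19 mm behind it; z points along the fingers, y is the line along which they close (so a half turn about z gives the same grasp; the last joint's range is limited). The gripper opens to 85 mm and grips with 20 to 120 N. Pads are 22 mm wide; open, the fingers measure 114 mm over their backs; the gripper's body (76 mm by 85 mm) begins 54 mm behind the grasp point. The pads swing forward as they close: fully open they stand 13 mm farther back than shut.
Start: joints at [-1.419, 0.286, 1.577, -0, 1.279, -0.15], TCP at [0.201, -0.644, 0.231] pointing down, gripper open.
Joint ranges: [-2.77, 2.77], [-0.9, 2.22], [0.21, 2.48], [-1.53, 4.67], [0.24, 2.81], [-2.84, 2.84]. Speed limits (rad/s): [2.79, 2.79, 3.14, 3.14, 3.14, 3.14].

## Interface

Orientations are given as [roll, pitch, yaw] about the fixed x, y, z axes, in that order (R = Rz(yaw) Ry(pitch) Rx(roll)).
In Python, from station import arm gives the robot as it stands.
- The arm moves only by the tool arm_command, never from a script. Its argument "steps" is a list of rows, each an object with "translation": the shift along the world's x, y, z in units of 200 mm (1.0 is 200 mm), a list of three; "spin": the turn about the world's z in units of 60 degrees (1.0 is 60 degrees); "grip": the opening, from 0 (shut) to 1 (fully open). A call has 1 to 12 rows; each row is the pose to reach, as a shift and turn from the pose commanded when the call began; what a row does not reach only later rows make up. A row lasts 1/12 s, in which the tool goes at most 41.7 mm and 7.16 degrees, less where a joint would pass 70% of its speed; a pose out of reach is approached as far as the arm can. A call with a number of a shift or a turn outside -1 to 1 is refused whole. A call with a gripper value outside its range is refused whole. The fingers move at their own pace and stop on an object; "grip_force" is the grip in N (left out, the last holds). Time passes only in rows, so rows that repeat a pose let the fingers close. It gives the time, the measured TCP pose, the force, the opening and the grip force at its end, in the units of the state.
- arm.get_obs(): the state, without advancing time (a new reading comes with each control period).
- arm.camera(name): name is "side" or "top" or "wrist"; returns (picture, depth): 400x640x3 uint8, red, green, blue; 400x640 float32, m along the optical axis (not along the pixel's ray), 0 where there is no reading.
- arm.calibration(name): a dict with "K" (3x3 intrinsics, pixels), "R" (3x3) and "t" (3): a world point X has camera coordinates R X + t. Camera axes: x right, y down, z forward; pixel columns grow to the right and rows downward; lengths in m; the calibration is good to about 2 mm. A picture is of the moment at which its call begins: read the wrist's pose just before it. calibration takes no time and is no camera call; for the wrist camera it gives the pose at the moment of the call.
- arm.hand_in(): hands the job in; it is judged then, once.
Trained networks look in the newest picture that a camera, given by its name, has taken for a name from the list of things; names that differ only in an ending like _2 or _b are one class to them, and where a whole thing is asked for, a point or a joint stands for the part that bears it (a point fixed in the world has none). Each returns a list of dicts, best first, with "score" (0 to 1); they miss things now and then, are a little off and sometimes report something else, mostly with a low value. They report only what shows in the picture. A call takes as long as a camera call. They do not tell look-alikes from the thing itself.
- arm.cut_out(camera, thing): "pixels" (400x640 bool, what is visible of it) and "at" ([column, row] in pixels, amid what is visible of it).
- arm.mark_of(camera, thing): "at" ([column, row] in pixels: a listed point, or the origin of a listed thing).
The state is a dict: "clock": time; "q": joint angles; "dq": joint speeds; "effort": joint torques, N m; "tcp_pos": TCP position; "ee_rot": TCP orientation; "wrist_force": force on the tool from outside, world axes, zero at the start; "ft_torque": the same for the moment, N m; "finger_gap": finger opening in m; "grasp_force": force on a finger pad.
Only numpy, scipy, OpenCV 4.12 (cv2) and the standard library are available. Lean on these libraries where they do the work, as an engineer would, in place of code of your own. Each camera call takes 0.05 s, during which the arm holds its last target. There are 200 camera calls.

## Working session

There is one attempt and no reset: what is moved stays moved. The work goes in short steps, Python scripts to look and compute and a tool call to move; the robot and the scene stay as the last step left them, time stands still between calls to the robot, and variables do not carry over. Pictures are saved under pics/ and viewed, at most 11 in all, crops included, and the job is handed in when it is done.

Besides the shell and the picture viewer there is one more tool, called after "Request:" by a JSON object that holds its "name" and its "arguments", one argument or row to a line. arm_command: Moves the arm, as the interface text tells. Its arguments: {"type":"object","properties":{"steps":{"type":"array"},"grip_force":{"type":"number"}},"required":["steps"]}

```bash
mkdir -p pics; ls; cat > h.py <<'E'
import numpy as np, cv2
from station import arm
def ray(cam,px):
    c=arm.calibration(cam);K,R,t=[np.array(c[k]) for k in("K","R","t")]
    d=R.T@np.linalg.solve(K,[px[0],px[1],1.]);return -R.T@t,d
def at_z(cam,px,z):
    o,d=ray(cam,px);return o+d*(z-o[2])/d[2]
def cloud(cam,D):
    o,_=ray(cam,(0,0));c=arm.calibration(cam);K=np.array(c["K"]);R=np.array(c["R"])
    v,u=np.mgrid[:D.shape[0],:D.shape[1]]
    P=np.stack([u,v,np.ones_like(u)],-1)@np.linalg.inv(K).T*D[...,None]
    return P@R+o
def save(n,I): cv2.imwrite("pics/"+n+".png",I[...,::-1])
E
python3 - <<'E'
from h import *
for cam in("top","side"):
    I,D=arm.camera(cam);save(cam+"0",I);np.save(cam+"I.npy",I);P=cloud(cam,D);np.save(cam+"P.npy",P)
    for th in("driver_grip","rack_top","screw_head","flange_center"):
        for m in arm.mark_of(cam,th)[:5]:
            u,v=np.round(m["at"]).astype(int);print(cam,th,round(m["score"],2),np.round(m["at"],1),P[min(max(v,0),399),min(max(u,0),639)].round(3))
print(arm.get_obs())
E
```

```text
pics
top driver_grip 0.7 [383.3 137.7] [ 0.723 -0.178  0.128]
top driver_grip 0.66 [415.3 238.5] [ 0.474 -0.247  0.133]
top driver_grip 0.63 [325.2 262.4] [ 0.419 -0.03   0.132]
top rack_top 0.71 [393.  217.6] [ 0.529 -0.205  0.069]
top screw_head 0.35 [221.1 244.4] [0.466 0.227 0.104]
side driver_grip 0.71 [307.3 139.2] [ 0.716 -0.175  0.098]
side driver_grip 0.66 [381.4 228.4] [ 0.413 -0.024  0.1  ]
side driver_grip 0.6 [406.1 158. ] [ 0.46  -0.232  0.12 ]
side rack_top 0.78 [379.  167.3] [ 0.491 -0.148  0.139]
side screw_head 0.64 [290. 305.] [0.464 0.227 0.103]
side flange_center 0.65 [273.  282.8] [0.532 0.197 0.071]
{'clock': 0.5, 'q': array([-1.41901087e+00,  2.86319861e-01,  1.57670542e+00, -2.60049770e-05,
        1.27861023e+00, -1.50016177e-01]), 'dq': array([-9.43795491e-04, -1.66096855e-03, -2.29894837e-03, -2.86301480e-06,
       -2.29052817e-04,  1.09083356e-04]), 'effort': array([-3.74587116e-04, -4.05462742e+01, -2.92555010e+01, -1.12730131e-04,
        1.16880237e-03, -6.37881897e-06]), 'tcp_pos': array([ 0.20064639, -0.64446809,  0.23130867]), 'ee_rot': array([-3.14154656e+00,  1.82179814e-05,  3.01809125e-01]), 'wrist_force': array([-0.96048562,  0.19050415, -0.74379646]), 'ft_torque': array([ 0.05667963, -0.01451001,  0.06079399]), 'grasp_force': 0.0, 'finger_gap': 0.08513710800033332}
```

View pics/top0.png

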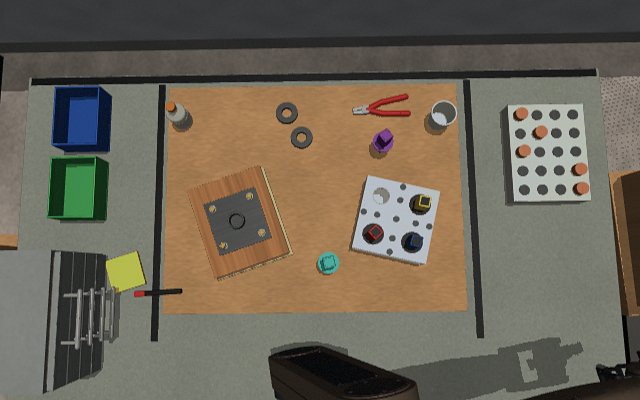

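View pics/side0.png

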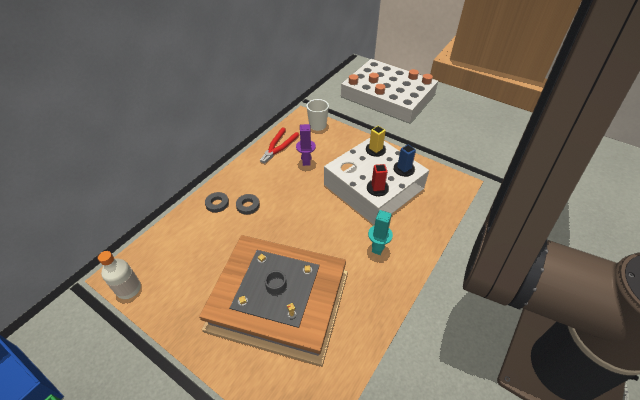

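The top view shows the rack with blue at (412,242), red at (373,233), yellow at (422,203) and the free hole at (381,196). The standing screw is at (222,245), and the side view agrees at (291,308). The purple and turquoise look-alikes stand away from the rack. Next I'll fit poses from the depth.

```bash
python3 - <<'E'
from h import *
P=np.load("topP.npy");I=np.load("topI.npy").astype(int)
def rect(m,name):
    p=P[m][:,:2].astype(np.float32);print(name,len(p),cv2.minAreaRect(p*1000),P[m].mean(0).round(4))
x,y,z=P[...,0],P[...,1],P[...,2]
near=lambda cx,cy,r:np.hypot(x-cx,y-cy)<r
rect(near(.529,-.205,.15)&(abs(z-.07)<.006),"rack")
b=(I[...,2]>I[...,0]+15)
rect(near(.474,-.247,.04)&(z>.131),"blue top")
rect(near(.466,.227,.02)&(z>.09),"screw")
g=I.max(-1)-I.min(-1)<25
rect(near(.53,.19,.12)&(abs(z-.067)<.008)&g&(I.sum(-1)<330),"flange")
Ps=np.load("sideP.npy");k=(np.hypot(Ps[...,0]-.466,Ps[...,1]-.227)<.02)&(Ps[...,2]>.09);print("side screw",k.sum(),Ps[k].mean(0),Ps[k].max(0),Ps[k].min(0))
k=(np.hypot(Ps[...,0]-.474,Ps[...,1]+.247)<.04)&(Ps[...,2]>.131);print("side blue",k.sum(),Ps[k].mean(0),Ps[k].max(0),Ps[k].min(0))
for m in [arm.cut_out("top","screw_head")]: 
  for d in m[:4]: print(d["score"],d["at"])
E
```

```text
rack 4624 ((528.1127319335938, -212.2119598388672), (190.868408203125, 190.39561462402344), 76.40542602539062) [ 0.5269 -0.2104  0.0706]
blue top 137 ((468.3054504394531, -248.32192993164062), (27.565908432006836, 28.201570510864258), 73.50155639648438) [ 0.4681 -0.2482  0.1379]
screw 26 ((465.2932434082031, 224.77432250976562), (11.745097160339355, 11.061622619628906), 59.8891487121582) [0.4653 0.2246 0.1013]
flange 2637 ((528.1325073242188, 194.1981201171875), (139.84783935546875, 139.47879028320312), 18.629602432250977) [0.5271 0.1939 0.0674]
side screw 53 [0.46140885 0.22816523 0.09991305] [0.46940749 0.23429093 0.10377382] [0.45515068 0.22027538 0.0913191 ]
side blue 108 [ 0.46349907 -0.24397336  0.13648415] [ 0.47996412 -0.22832152  0.13977345] [ 0.44857153 -0.26144054  0.13129406]
```

Request:
{"name": "arm_command", "arguments": {
  "steps": [
    {"translation": [0.67, 1, 0], "spin": 0.94, "grip": 1},
    {"translation": [0.67, 1, 0], "spin": 0.94, "grip": 1},
    {"translation": [0.67, 1, 0], "spin": 0.94, "grip": 1},
    {"translation": [0.67, 1, 0], "spin": 0.94, "grip": 1},
    {"translation": [0.67, 1, 0], "spin": 0.94, "grip": 1},
    {"translation": [0.67, 1, 0], "spin": 0.94, "grip": 1},
    {"translation": [0.67, 1, 0], "spin": 0.94, "grip": 1},
    {"translation": [0.67, 1, 0], "spin": 0.94, "grip": 1}
  ]
}}

```text
clock: 1.22
tcp_pos: [0.336, -0.4426, 0.2317]
ee_rot: [3.141, 0.001, 1.296]
wrist_force: [-0.0, -0.6, 0.9]
finger_gap: 0.0855
grasp_force: 0.0
```

Request:
{"name": "arm_command", "arguments": {
  "steps": [
    {"translation": [0.66, 0.97, 0], "spin": 0, "grip": 1},
    {"translation": [0.66, 0.97, 0], "spin": 0, "grip": 1},
    {"translation": [0.66, 0.97, 0], "spin": 0, "grip": 1},
    {"translation": [0.66, 0.97, 0], "spin": 0, "grip": 1},
    {"translation": [0.66, 0.97, 0], "spin": 0, "grip": 1},
    {"translation": [0.66, 0.97, 0], "spin": 0, "grip": 1},
    {"translation": [0.66, 0.97, 0], "spin": 0, "grip": 1},
    {"translation": [0.66, 0.97, 0], "spin": 0, "grip": 1},
    {"translation": [0.66, 0.97, 0], "spin": 0, "grip": 1}
  ]
}}

```text
clock: 1.97
tcp_pos: [0.4666, -0.2507, 0.2315]
ee_rot: [3.141, 0.001, 1.287]
wrist_force: [-0.4, -0.3, -0.0]
finger_gap: 0.0854
grasp_force: 0.0
```

```bash
python3 - <<'E'
from h import *
I,D=arm.camera("wrist");save("w1",I);P=cloud("wrist",D);np.save("w1P.npy",P);np.save("w1I.npy",I)
z=P[...,2];m=(np.hypot(P[...,0]-.468,P[...,1]+.248)<.04)&(z>.132)&(z<.145)
p=P[m];print(m.sum(),p.mean(0),cv2.minAreaRect((p[:,:2]*1000).astype(np.float32)))
print([(round(d["score"],2),d["at"]) for d in arm.mark_of("wrist","driver_grip")],arm.get_obs()["tcp_pos"])
E
```

```text
1389 [ 0.46688954 -0.24746899  0.137368  ] ((466.70697021484375, -248.74050903320312), (28.14847183227539, 27.919204711914062), 72.74825286865234)
[(0.9, [324.6, 193.3])] [ 0.46618739 -0.25145092  0.23137757]
```

View pics/w1.png

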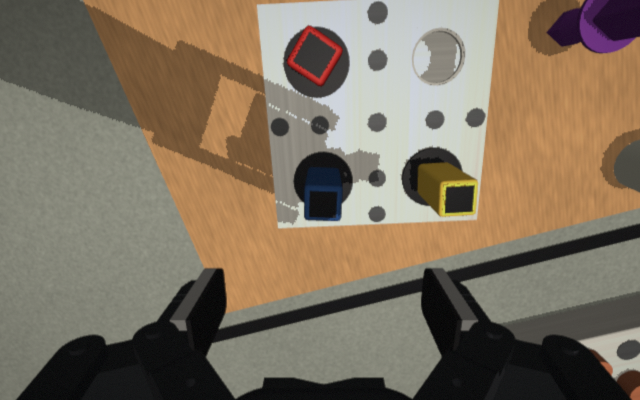

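The wrist view shows the blue handle top at (323,205), 28 mm square with its top at z 0.137, and the free hole at (438,56). I'll descend and grasp.

Request:
{"name": "arm_command", "arguments": {
  "steps": [
    {"translation": [0.003, 0.011, -0.2], "spin": -0.016, "grip": 1},
    {"translation": [0.003, 0.011, -0.4], "spin": -0.016, "grip": 1},
    {"translation": [0.003, 0.011, -0.55], "spin": -0.016, "grip": 1},
    {"translation": [0.003, 0.011, -0.65], "spin": -0.016, "grip": 1},
    {"translation": [0.003, 0.011, -0.705], "spin": -0.016, "grip": 1},
    {"translation": [0.003, 0.011, -0.705], "spin": -0.016, "grip": 1}
  ]
}}

```text
clock: 2.57
tcp_pos: [0.4652, -0.248, 0.0874]
ee_rot: [-3.136, -0.002, 1.267]
wrist_force: [-0.7, -0.0, -0.9]
finger_gap: 0.0851
grasp_force: 0.0
```

Request:
{"name": "arm_command", "arguments": {
  "grip_force": 90,
  "steps": [
    {"translation": [0, 0, 0], "spin": 0, "grip": 0.5},
    {"translation": [0, 0, 0], "spin": 0, "grip": 0.2},
    {"translation": [0, 0, 0], "spin": 0, "grip": 0.2},
    {"translation": [0, 0, 0], "spin": 0, "grip": 0.2},
    {"translation": [0, 0, 0], "spin": 0, "grip": 0.2},
    {"translation": [0, 0, 0], "spin": 0, "grip": 0.2},
    {"translation": [0, 0, 0], "spin": 0, "grip": 0.2},
    {"translation": [0, 0, 0], "spin": 0, "grip": 0.2}
  ]
}}

```text
clock: 3.23
tcp_pos: [0.4681, -0.2489, 0.0919]
ee_rot: [3.139, 0.001, 1.27]
wrist_force: [0.0, 0.6, 5.5]
finger_gap: 0.0269
grasp_force: 89.2
```

Request:
{"name": "arm_command", "arguments": {
  "steps": [
    {"translation": [0, 0, 0.05], "spin": 0, "grip": 0.2},
    {"translation": [0, 0, 0.2], "spin": 0, "grip": 0.2},
    {"translation": [0, 0, 0.4], "spin": 0, "grip": 0.2},
    {"translation": [0, 0, 0.6], "spin": 0, "grip": 0.2},
    {"translation": [0, 0, 0.8], "spin": 0, "grip": 0.2},
    {"translation": [0, 0, 0.9], "spin": 0, "grip": 0.2},
    {"translation": [0, 0, 0.9], "spin": 0, "grip": 0.2},
    {"translation": [0, 0, 0.9], "spin": 0, "grip": 0.2}
  ]
}}

```text
clock: 3.9
tcp_pos: [0.4673, -0.2482, 0.2708]
ee_rot: [3.14, 0.0, 1.27]
wrist_force: [-0.7, -0.0, -2.6]
finger_gap: 0.0272
grasp_force: 89.5
```

```bash
python3 - <<'E'
from h import *
o=arm.get_obs();print(o["tcp_pos"],o["ee_rot"],o["wrist_force"],o["finger_gap"])
I,D=arm.camera("wrist");save("w2",I);P=cloud("wrist",D);np.save("w2P.npy",P);np.save("w2I.npy",I)
for th in("driver_mouth","driver_grip"):print(th,[(round(d["score"],2),d["at"]) for d in arm.mark_of("wrist",th)])
I,D=arm.camera("side");save("s2",I);np.save("s2P.npy",cloud("side",D))
for th in("driver_mouth","driver_grip"):print(th,[(round(d["score"],2),d["at"]) for d in arm.mark_of("side",th)])
E
```

```text
[ 0.46725919 -0.24815624  0.27079562] [3.14025442e+00 4.52265762e-04 1.26952784e+00] [-0.68394775 -0.02155936 -2.5801318 ] 0.02719873969405134
driver_mouth [(0.83, [536.5, 35.3]), (0.69, [318.6, 213.0])]
driver_grip [(0.83, [606.4, 15.1]), (0.56, [321.8, 288.4])]
driver_mouth [(0.98, [373.6, 252.3]), (0.97, [409.1, 131.7]), (0.7, [303.8, 160.6])]
driver_grip [(0.83, [417.7, 97.6]), (0.71, [306.8, 139.1]), (0.65, [378.3, 224.6])]
```

View pics/w2.png

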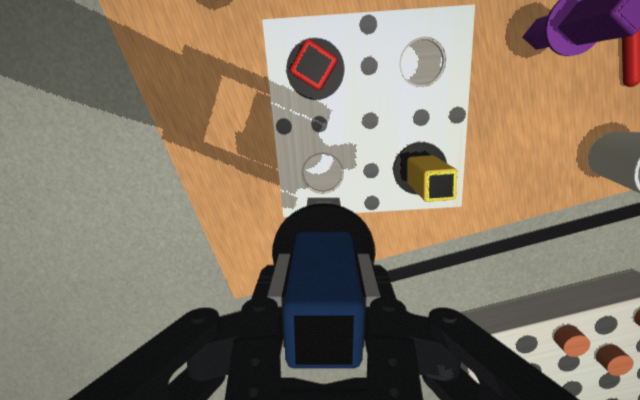

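The driver is held squarely, and its old hole shows empty at (322,172). Carrying it to above the screw.

Request:
{"name": "arm_command", "arguments": {
  "steps": [
    {"translation": [0, 0.2, 0], "spin": 0.1, "grip": 0.2},
    {"translation": [0, 0.4, 0], "spin": 0.2, "grip": 0.2},
    {"translation": [0, 0.6, 0], "spin": 0.3, "grip": 0.2},
    {"translation": [0, 0.8, 0], "spin": 0.4, "grip": 0.2},
    {"translation": [0, 1, 0], "spin": 0.5, "grip": 0.2}
  ]
}}

```text
clock: 4.62
tcp_pos: [0.4665, -0.0466, 0.2692]
ee_rot: [-3.14, -0.001, 1.797]
wrist_force: [1.6, 0.8, -2.7]
finger_gap: 0.0273
grasp_force: 89.3
```

Request:
{"name": "arm_command", "arguments": {
  "steps": [
    {"translation": [0, 0.2, 0], "spin": 0.1, "grip": 0.2},
    {"translation": [0, 0.4, 0], "spin": 0.2, "grip": 0.2},
    {"translation": [0, 0.6, 0], "spin": 0.3, "grip": 0.2},
    {"translation": [0, 0.8, 0], "spin": 0.4, "grip": 0.2},
    {"translation": [0, 1, 0], "spin": 0.5, "grip": 0.2}
  ]
}}

```text
clock: 5.03
tcp_pos: [0.4664, 0.1537, 0.2694]
ee_rot: [-3.141, -0.001, 2.322]
wrist_force: [1.8, 0.1, -1.8]
finger_gap: 0.0269
grasp_force: 89.3
```

Request:
{"name": "arm_command", "arguments": {
  "steps": [
    {"translation": [-0.01, 0.2, 0], "spin": 0.1, "grip": 0.2},
    {"translation": [-0.01, 0.36, 0], "spin": 0.2, "grip": 0.2},
    {"translation": [-0.01, 0.36, 0], "spin": 0.29, "grip": 0.2},
    {"translation": [-0.01, 0.36, 0], "spin": 0.29, "grip": 0.2},
    {"translation": [-0.01, 0.36, 0], "spin": 0.29, "grip": 0.2},
    {"translation": [-0.01, 0.36, 0], "spin": 0.29, "grip": 0.2},
    {"translation": [-0.01, 0.36, 0], "spin": 0.29, "grip": 0.2}
  ]
}}

```text
clock: 5.62
tcp_pos: [0.4654, 0.2228, 0.27]
ee_rot: [-3.141, -0.0, 2.617]
wrist_force: [0.5, -0.1, -2.3]
finger_gap: 0.0271
grasp_force: 89.6
```

```bash
python3 - <<'E'
from h import *
o=arm.get_obs();print(o["tcp_pos"],o["ee_rot"],o["q"],o["clock"])
I,D=arm.camera("wrist");P=cloud("wrist",D);np.save("w3P.npy",P);np.save("w3I.npy",I);c=I.copy()
for th in("driver_mouth","screw_head"):
  for d in arm.mark_of("wrist",th):
    u,v=np.round(d["at"]).astype(int);print(th,round(d["score"],2),d["at"],P[min(v,399),min(u,639)].round(4),at_z("wrist",d["at"],.102).round(4))
z=P[...,2];m=(np.hypot(P[...,0]-.465,P[...,1]-.225)<.02)&(z>.088)&(z<.112);p=P[m]
print(m.sum(),p.mean(0),p[:,2].max(),cv2.minAreaRect((p[:,:2]*1000).astype(np.float32)) if m.sum() else 0)
save("w3",c)
I,D=arm.camera("side");Q=cloud("side",D);np.save("s3P.npy",Q);np.save("s3I.npy",I);save("s3",I)
for th in("driver_mouth","driver_grip","screw_head"):
  for d in arm.mark_of("side",th):
    u,v=np.round(d["at"]).astype(int);print(th,round(d["score"],2),d["at"],Q[v,u].round(4))
E
```

```text
[0.4653535  0.22275159 0.26997004] [-3.14103566e+00 -3.38321692e-04  2.61724423e+00] [ 2.49677500e-01 -9.81166313e-02  1.91946068e+00 -1.67002077e-04
  1.32087989e+00 -7.96729145e-01] 5.6167
driver_mouth 0.87 [131.3, 229.1] [ 0.4182 -0.0225  0.0239] [0.414  0.0352 0.102 ]
driver_mouth 0.74 [319.2, 214.7] [0.4461 0.2318 0.2518] [0.4932 0.2026 0.102 ]
screw_head 0.51 [325.9, 175.9] [0.463  0.2274 0.102 ] [0.463  0.2275 0.102 ]
181 [0.46285527 0.22642432 0.10043123] 0.10353666790244259 ((463.7117004394531, 225.92665100097656), (11.329672813415527, 12.550987243652344), 59.97406768798828)
driver_mouth 0.71 [290.2, 276.0] [0.4528 0.2295 0.2194]
driver_mouth 0.65 [378.2, 249.9] [ 0.4101 -0.0245  0.0193]
driver_grip 0.63 [281.0, 248.3] [0.456  0.238  0.3049]
driver_grip 0.62 [378.3, 229.2] [ 0.4177 -0.0214  0.0959]
screw_head 0.38 [288.6, 303.6] [0.4673 0.2253 0.1002]
```

View pics/w3.png

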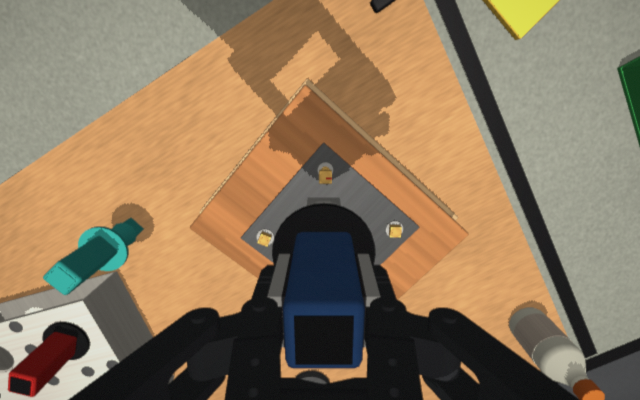

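View pics/s3.png

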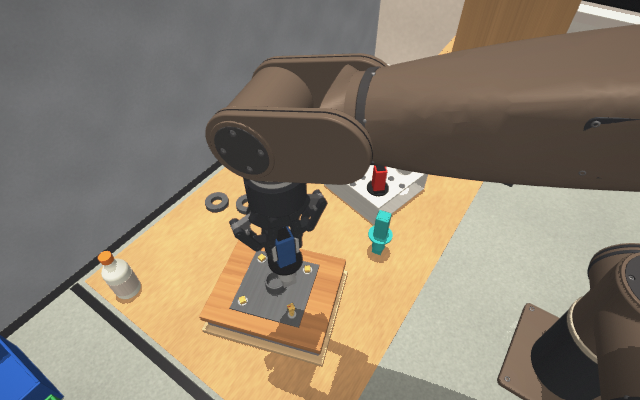

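The screw head shows at (325,174) in the wrist view, with its flats in line with the tool at yaw 150°. The side view agrees at (291,308). Now I'll measure the driver's axis relative to the TCP.

```bash
python3 - <<'E'
from h import *
o=arm.get_obs();y=o["ee_rot"][2];X=np.array([np.cos(y),np.sin(y)]);Y=np.array([-np.sin(y),np.cos(y)]) # tool x / -y
P=np.load("w3P.npy");I=np.load("w3I.npy").astype(int);t=o["tcp_pos"]
d=P-t;a=d[...,:2]@X;b=d[...,:2]@Y;h=d[...,2]
v,u=np.mgrid[:400,:640]
# handle top face
m=(u>292)&(u<355)&(v>312)&(v<366);print("top z",np.median(h[m]))
m=(u>270)&(u<370)&(v>230)&(v<372)&(abs(h-np.median(h[m]))<.004)
print("top a",a[m].min(),a[m].max(),"b",b[m].min(),b[m].max(),cv2.minAreaRect((np.c_[a[m],b[m]]*1000).astype(np.float32)))
# front flat of handle: a vs h
f=(u>305)&(u<340)&(v>240)&(v<295);print("flat fit a=k*h+c",np.polyfit(h[f],a[f],1))
c=(u>265)&(u<385)&(v>200)&(v<265)&(I.max(-1)<50)&(h<.0)&(h>-.03);print("collar",c.sum(),np.median(h[c]),a[c].min(),a[c].max(),b[c].min(),b[c].max())
s=(u>310)&(u<338)&(v>196)&(v<207);print("socket",[(k,h[k,324].round(4),a[k,324].round(4)) for k in range(192,216,2)])
k=210
for k in (198,202):print([(j,h[k,j].round(3),b[k,j].round(4)) for j in range(300,346,3)])
E
```

```text
top z 0.045960146693699994
top a -0.014332126961007881 0.014435620851135905 b -0.015242857443806363 0.018058034672070185 ((-0.1361684799194336, 1.0220260620117188), (28.604581832885742, 33.02296447753906), 2.434638500213623)
flat fit a=k*h+c [0.12645071 0.01088575]
collar 3002 -0.01859597504350813 -0.006605386217005681 0.02640339338718728 -0.026336881435890434 0.026986074544219116
socket [(192, np.float64(-0.2026), np.float64(-0.0216)), (194, np.float64(-0.2042), np.float64(-0.0243)), (196, np.float64(-0.2047), np.float64(-0.0267)), (198, np.float64(-0.08), np.float64(0.0104)), (200, np.float64(-0.076), np.float64(0.0103)), (202, np.float64(-0.061), np.float64(0.0138)), (204, np.float64(-0.0204), np.float64(0.0261)), (206, np.float64(-0.0189), np.float64(0.0256)), (208, np.float64(-0.0182), np.float64(0.0248)), (210, np.float64(-0.0183), np.float64(0.0237)), (212, np.float64(-0.0182), np.float64(0.0226)), (214, np.float64(-0.0187), np.float64(0.0214))]
[(300, np.float64(-0.203), np.float64(0.025)), (303, np.float64(-0.204), np.float64(0.0218)), (306, np.float64(-0.204), np.float64(0.
[... 678 characters left out ...]
oat64(-0.204), np.float64(0.0219)), (306, np.float64(-0.204), np.float64(0.0187)), (309, np.float64(-0.072), np.float64(0.0097)), (312, np.float64(-0.073), np.float64(0.0077)), (315, np.float64(-0.061), np.float64(0.0054)), (318, np.float64(-0.059), np.float64(0.0035)), (321, np.float64(-0.061), np.float64(0.0017)), (324, np.float64(-0.061), np.float64(-0.0002)), (327, np.float64(-0.058), np.float64(-0.0021)), (330, np.float64(-0.06), np.float64(-0.0039)), (333, np.float64(-0.071), np.float64(-0.0061)), (336, np.float64(-0.071), np.float64(-0.0081)), (339, np.float64(-0.072), np.float64(-0.0101)), (342, np.float64(-0.204), np.float64(-0.0196)), (345, np.float64(-0.203), np.float64(-0.0228))]
```

Request:
{"name": "arm_command", "arguments": {
  "steps": [
    {"translation": [-0.008, 0.015, -0.15], "spin": 0, "grip": 0.2},
    {"translation": [-0.008, 0.015, -0.28], "spin": 0, "grip": 0.2},
    {"translation": [-0.008, 0.015, -0.34], "spin": 0, "grip": 0.2},
    {"translation": [-0.008, 0.015, -0.34], "spin": 0, "grip": 0.2},
    {"translation": [-0.008, 0.015, -0.34], "spin": 0, "grip": 0.2},
    {"translation": [-0.008, 0.015, -0.34], "spin": 0, "grip": 0.2}
  ]
}}

```text
clock: 6.47
tcp_pos: [0.4648, 0.227, 0.2041]
ee_rot: [3.14, 0.002, 2.62]
wrist_force: [0.4, 0.2, -1.5]
finger_gap: 0.0274
grasp_force: 89.8
```

```bash
python3 - <<'E'
from h import *
o=arm.get_obs();y=o["ee_rot"][2];X=np.array([np.cos(y),np.sin(y)]);Y=np.array([-np.sin(y),np.cos(y)])
I,D=arm.camera("wrist");P=cloud("wrist",D);save("w4",I);save("w4c",cv2.resize(I[130:250,240:400],None,fx=4,fy=4,interpolation=cv2.INTER_NEAREST))
t=o["tcp_pos"];print(t,o["ee_rot"],o["wrist_force"],o["clock"]);d=P-t;a=d[...,:2]@X;b=d[...,:2]@Y;z=P[...,2]
print([(k,z[k,324].round(4),a[k,324].round(4)) for k in range(170,216,2)])
m=(np.hypot(a,b)<.02)&(z>.085)&(z<.108);print("screw",m.sum(),z[m].max(),a[m].min(),a[m].max(),b[m].min(),b[m].max())
f=m&(z>.09)&(z<.1);print("front flat",np.polyfit(b[f],a[f],1),np.median(a[f]))
s=(np.hypot(a,b)<.02)&(z>.116)&(z<.138);print("socket",s.sum(),z[s].min(),np.median(a[s]),b[s].min(),b[s].max())
E
```

```text
[0.46476418 0.22698402 0.20413221] [3.13954726e+00 2.12253650e-03 2.62021554e+00] [ 0.38963084  0.23475071 -1.54896707] 6.4667
[(170, np.float64(0.0679), np.float64(0.0168)), (172, np.float64(0.0668), np.float64(0.0149)), (174, np.float64(0.0659), np.float64(0.0129)), (176, np.float64(0.0663), np.float64(0.0113)), (178, np.float64(0.0662), np.float64(0.0095)), (180, np.float64(0.0667), np.float64(0.0079)), (182, np.float64(0.0678), np.float64(0.0065)), (184, np.float64(0.0684), np.float64(0.0049)), (186, np.float64(0.072), np.float64(0.0042)), (188, np.float64(0.0764), np.float64(0.0037)), (190, np.float64(0.0825), np.float64(0.0038)), (192, np.float64(0.0959), np.float64(0.0061)), (194, np.float64(0.0998), np.float64(0.0057)), (196, np.float64(0.1017), np.float64(0.0047)), (198, np.float64(0.1248), np.float64(0.0105)), (200, np.float64(0.1289), np.float64(0.0104)), (202, np.float64(0.1434), np.float64(0.0138)), (204, np.float64(0.1848), np.float64(0.0265)), (206, np.float64(0.1856), np.float64(0.0257)), (208, np.float64(0.1868), np.float64(0.0251)), (210, np.float64(0.1873), np.float64(0.0242)), (212, np.float64(0.1863), np.float64(0.0227)), (214, np.float64(0.1863), np.float64(0.0217))]
screw 97 0.10258167155979284 0.0038847551249916643 0.006451324833550243 -0.0043871841017435 0.007081553524364285
front flat [0.00073012 0.00581741] 0.006053420735205175
socket 176 0.12084461383537581 0.01047370176873516 -0.01160418540347707 0.010198844731466258
```

View pics/w4c.png

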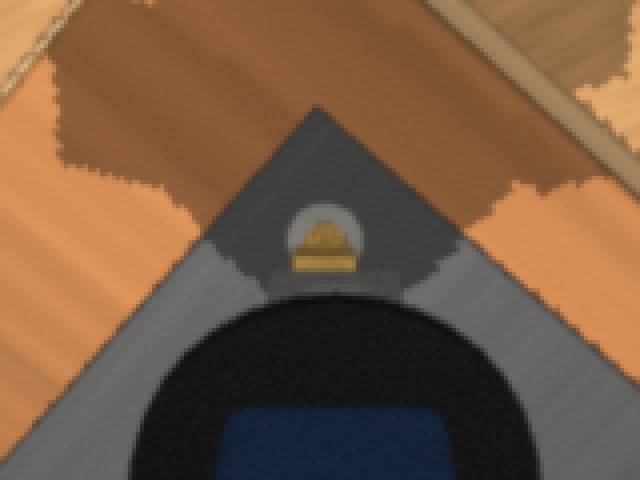

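The socket centre at crop x≈337 sits about 2 mm to the right of the screw head at x≈325. The arm may still have been settling, so I'll hold and re-measure.

Request:
{"name": "arm_command", "arguments": {
  "steps": [
    {"translation": [0, 0, 0], "spin": 0, "grip": 0.2},
    {"translation": [0, 0, 0], "spin": 0, "grip": 0.2},
    {"translation": [0, 0, 0], "spin": 0, "grip": 0.2},
    {"translation": [0, 0, 0], "spin": 0, "grip": 0.2},
    {"translation": [0, 0, 0], "spin": 0, "grip": 0.2}
  ]
}}

```text
clock: 6.93
tcp_pos: [0.4637, 0.2268, 0.2026]
ee_rot: [3.141, 0.0, 2.62]
wrist_force: [0.0, 0.2, -3.2]
finger_gap: 0.027
grasp_force: 89.8
```

```bash
cat > al.py <<'E'
from h import *
for _ in range(2):
    o=arm.get_obs();y=o["ee_rot"][2];X=np.array([np.cos(y),np.sin(y)]);Y=np.array([-np.sin(y),np.cos(y)])
    I,D=arm.camera("wrist");P=cloud("wrist",D)
    t=o["tcp_pos"];print(t,o["ee_rot"],o["wrist_force"],o["clock"]);d=P-t;a=d[...,:2]@X;b=d[...,:2]@Y;z=P[...,2]
    m=(np.hypot(a,b)<.02)&(z>.092)&(z<.108);print("screw",m.sum(),z[m].max(),np.median(a[m&(z<.1)]),b[m].min(),b[m].max())
    s=(np.hypot(a,b)<.02)&(z>t[2]-.083)&(z<t[2]-.066);print("socket",s.sum(),np.median(a[s]),b[s].min(),b[s].max())
    da=np.median(a[m&(z<.1)])-.006-np.median(a[s])+.011;db=(b[m].min()+b[m].max()-b[s].min()-b[s].max())/2
    print("move",(da*X+db*Y)*1e3,"mm a,b",da*1e3,db*1e3)
save("w5",I)
E
python3 al.py
```

```text
[0.46371366 0.22676208 0.2025592 ] [3.14133786e+00 2.54236657e-04 2.62030031e+00] [ 0.02004655  0.21311901 -3.15442648] 6.9333
screw 61 0.10039571817093842 0.005562334214376697 -0.004666239505498968 0.006667441412672281
socket 176 0.010848388826415667 -0.01123058237838615 0.010602205956335601
move [-0.40670685 -1.28260958] mm a,b -0.2860546120389707 1.3147891646119312
[0.46366917 0.22674132 0.20243927] [3.14148130e+00 1.25055697e-04 2.62030966e+00] [ 0.45505222 -0.52951993 -4.30777511] 6.9833
screw 60 0.10114709430523122 0.005517411332783363 -0.004684814551872419 0.00605027238876802
socket 174 0.01082033797350288 -0.01120459610313778 0.010618748081333344
move [-0.22317624 -0.99692304] mm a,b -0.3029266407195176 0.9756529293500192
```

Request:
{"name": "arm_command", "arguments": {
  "steps": [
    {"translation": [-0.0015, -0.006, -0.02], "spin": 0, "grip": 0.2},
    {"translation": [-0.0015, -0.006, -0.05], "spin": 0, "grip": 0.2},
    {"translation": [-0.0015, -0.006, -0.07], "spin": 0, "grip": 0.2},
    {"translation": [-0.0015, -0.006, -0.08], "spin": 0, "grip": 0.2},
    {"translation": [-0.0015, -0.006, -0.09], "spin": 0, "grip": 0.2},
    {"translation": [-0.0015, -0.006, -0.095], "spin": 0, "grip": 0.2},
    {"translation": [-0.0015, -0.006, -0.1], "spin": 0, "grip": 0.2}
  ]
}}

```text
clock: 7.62
tcp_pos: [0.4634, 0.2255, 0.1822]
ee_rot: [-3.142, -0.0, 2.62]
wrist_force: [0.1, 0.6, -2.3]
finger_gap: 0.0272
grasp_force: 89.8
```

Request:
{"name": "arm_command", "arguments": {
  "steps": [
    {"translation": [0, 0, -0.005], "spin": 0, "grip": 0.2},
    {"translation": [0, 0, -0.01], "spin": 0, "grip": 0.2},
    {"translation": [0, 0, -0.015], "spin": 0, "grip": 0.2},
    {"translation": [0, 0, -0.015], "spin": 0, "grip": 0.2},
    {"translation": [0, 0, -0.015], "spin": 0, "grip": 0.2}
  ]
}}

```text
clock: 8.03
tcp_pos: [0.4634, 0.2255, 0.1793]
ee_rot: [-3.142, -0.0, 2.62]
wrist_force: [-0.5, -0.3, -2.4]
finger_gap: 0.0269
grasp_force: 89.8
```

Request:
{"name": "arm_command", "arguments": {
  "steps": [
    {"translation": [0, 0, -0.005], "spin": 0, "grip": 0.2},
    {"translation": [0, 0, -0.01], "spin": 0, "grip": 0.2},
    {"translation": [0, 0, -0.015], "spin": 0, "grip": 0.2},
    {"translation": [0, 0, -0.015], "spin": 0, "grip": 0.2}
  ]
}}

```text
clock: 8.37
tcp_pos: [0.4632, 0.2255, 0.176]
ee_rot: [-3.141, -0.0, 2.62]
wrist_force: [-0.9, -0.2, -2.7]
finger_gap: 0.0269
grasp_force: 89.8
```

Request:
{"name": "arm_command", "arguments": {
  "steps": [
    {"translation": [0, 0, -0.004], "spin": 0, "grip": 0.2},
    {"translation": [0, 0, -0.008], "spin": 0, "grip": 0.2},
    {"translation": [0, 0, -0.01], "spin": 0, "grip": 0.2},
    {"translation": [0, 0, -0.01], "spin": 0, "grip": 0.2}
  ]
}}

```text
clock: 8.7
tcp_pos: [0.4635, 0.2256, 0.1745]
ee_rot: [3.141, 0.0, 2.62]
wrist_force: [-0.7, 0.3, -1.0]
finger_gap: 0.0269
grasp_force: 89.8
```

```bash
python3 - <<'E'
from h import *
I,D=arm.camera("side");save("s5",cv2.resize(I[200:350,200:400],None,fx=3,fy=3))
print([arm.get_obs()[k] for k in("tcp_pos","wrist_force","ft_torque")])
E
```

```text
[array([0.46346588, 0.22555154, 0.17454297]), array([ 0.40709084, -0.22555486, -1.16643045]), array([-0.03958063,  0.06869246,  0.00200208])]
```

View pics/s5.png

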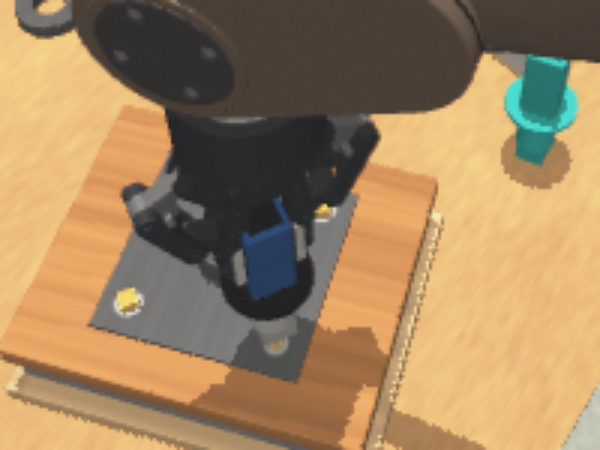

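The socket covers the screw head at crop (275,345), and the first contact force is showing. I'll press in small steps.

Request:
{"name": "arm_command", "arguments": {
  "steps": [
    {"translation": [0, 0, -0.004], "spin": 0, "grip": 0.2},
    {"translation": [0, 0, -0.008], "spin": 0, "grip": 0.2},
    {"translation": [0, 0, -0.008], "spin": 0, "grip": 0.2},
    {"translation": [0, 0, -0.008], "spin": 0, "grip": 0.2}
  ]
}}

```text
clock: 9.08
tcp_pos: [0.4634, 0.2255, 0.1727]
ee_rot: [3.141, 0.0, 2.62]
wrist_force: [0.0, -0.4, -0.9]
finger_gap: 0.027
grasp_force: 89.8
```

Request:
{"name": "arm_command", "arguments": {
  "steps": [
    {"translation": [0, 0, -0.004], "spin": 0, "grip": 0.2},
    {"translation": [0, 0, -0.005], "spin": 0, "grip": 0.2},
    {"translation": [0, 0, -0.005], "spin": 0, "grip": 0.2}
  ]
}}

```text
clock: 9.33
tcp_pos: [0.4634, 0.2255, 0.1717]
ee_rot: [3.141, 0.0, 2.62]
wrist_force: [-1.2, 0.1, -1.7]
finger_gap: 0.027
grasp_force: 89.8
```

Request:
{"name": "arm_command", "arguments": {
  "steps": [
    {"translation": [0, 0, -0.004], "spin": 0, "grip": 0.2},
    {"translation": [0, 0, -0.005], "spin": 0, "grip": 0.2},
    {"translation": [0, 0, -0.005], "spin": 0, "grip": 0.2}
  ]
}}

```text
clock: 9.58
tcp_pos: [0.4635, 0.2256, 0.1712]
ee_rot: [3.141, 0.0, 2.62]
wrist_force: [-0.8, -0.8, 1.3]
finger_gap: 0.027
grasp_force: 90.1
```

Request:
{"name": "arm_command", "arguments": {
  "steps": [
    {"translation": [0, 0, -0.003], "spin": 0, "grip": 0.2},
    {"translation": [0, 0, -0.004], "spin": 0, "grip": 0.2},
    {"translation": [0, 0, -0.004], "spin": 0, "grip": 0.2}
  ]
}}

```text
clock: 9.83
tcp_pos: [0.4637, 0.2256, 0.1706]
ee_rot: [3.141, 0.001, 2.62]
wrist_force: [-0.9, -0.0, 5.0]
finger_gap: 0.0268
grasp_force: 90.5
```

Request:
{"name": "arm_command", "arguments": {
  "steps": [
    {"translation": [0, 0, -0.003], "spin": 0, "grip": 0.2},
    {"translation": [0, 0, -0.006], "spin": 0, "grip": 0.2},
    {"translation": [0, 0, -0.009], "spin": 0, "grip": 0.2},
    {"translation": [0, 0, -0.009], "spin": 0, "grip": 0.2},
    {"translation": [0, 0, -0.009], "spin": 0, "grip": 0.2}
  ]
}}

```text
clock: 10.25
tcp_pos: [0.4639, 0.2257, 0.1699]
ee_rot: [3.141, 0.001, 2.62]
wrist_force: [-2.4, -1.0, 8.5]
finger_gap: 0.027
grasp_force: 91.2
```

```bash
python3 - <<'E'
from h import *
for _ in range(4):
    arm.camera("side");o=arm.get_obs();print(o["tcp_pos"].round(4),o["wrist_force"].round(1),o["ft_torque"].round(3))
E
```

```text
[0.4639 0.2257 0.1699] [-2.5 -1.4  9. ] [-0.28   0.641  0.022]
[0.4639 0.2257 0.1698] [-2.3 -0.8  8.6] [-0.27   0.675  0.014]
[0.4639 0.2257 0.1698] [-3.  -1.6  8.3] [-0.228  0.65   0.056]
[0.4639 0.2257 0.1699] [-2.6 -1.   8.7] [-0.206  0.63   0.003]
```

Request:
{"name": "arm_command", "arguments": {
  "steps": [
    {"translation": [0, 0, -0.004], "spin": 0, "grip": 0.2},
    {"translation": [0, 0, -0.008], "spin": 0, "grip": 0.2},
    {"translation": [0, 0, -0.012], "spin": 0, "grip": 0.2},
    {"translation": [0, 0, -0.012], "spin": 0, "grip": 0.2},
    {"translation": [0, 0, -0.012], "spin": 0, "grip": 0.2},
    {"translation": [0, 0, -0.012], "spin": 0, "grip": 0.2}
  ]
}}

```text
clock: 10.95
tcp_pos: [0.4643, 0.2257, 0.1689]
ee_rot: [3.141, 0.001, 2.621]
wrist_force: [-4.7, -1.6, 14.0]
finger_gap: 0.0271
grasp_force: 91.9
```

Request:
{"name": "arm_command", "arguments": {
  "steps": [
    {"translation": [0, 0, 0], "spin": -0.08, "grip": 0.2},
    {"translation": [0, 0, 0], "spin": -0.16, "grip": 0.2},
    {"translation": [0, 0, -0.0005], "spin": -0.24, "grip": 0.2},
    {"translation": [0, 0, -0.001], "spin": -0.32, "grip": 0.2},
    {"translation": [0, 0, -0.0015], "spin": -0.4, "grip": 0.2}
  ]
}}

```text
clock: 11.37
tcp_pos: [0.4646, 0.2258, 0.1688]
ee_rot: [3.139, 0.001, 2.198]
wrist_force: [-4.0, -0.6, 13.6]
finger_gap: 0.027
grasp_force: 91.8
```

Request:
{"name": "arm_command", "arguments": {
  "steps": [
    {"translation": [0, 0, -0.0005], "spin": -0.08, "grip": 0.2},
    {"translation": [0, 0, -0.001], "spin": -0.16, "grip": 0.2},
    {"translation": [0, 0, -0.0015], "spin": -0.24, "grip": 0.2},
    {"translation": [0, 0, -0.002], "spin": -0.32, "grip": 0.2},
    {"translation": [0, 0, -0.002], "spin": -0.4, "grip": 0.2}
  ]
}}

```text
clock: 11.78
tcp_pos: [0.4646, 0.2258, 0.1685]
ee_rot: [3.139, 0.0, 1.779]
wrist_force: [-3.6, -1.5, 13.7]
finger_gap: 0.0273
grasp_force: 91.8
```

```bash
cat > st.py <<'E'
from h import *
F=[];T=[]
for _ in range(4):
    arm.camera("side");o=arm.get_obs();F.append(o["wrist_force"]);T.append(o["ft_torque"])
print(o["tcp_pos"].round(4),o["ee_rot"].round(3),np.mean(F,0).round(1),np.mean(T,0).round(3),o["q"].round(2),o["clock"])
E
python3 st.py
```

```text
[0.4646 0.2258 0.1684] [3.139 0.    1.783] [-4.  -0.7 13.9] [-0.349  0.934  0.062] [ 0.26 -0.    2.02 -0.    1.12  0.04] 11.9833
```

Request:
{"name": "arm_command", "arguments": {
  "steps": [
    {"translation": [0, 0, -0.0005], "spin": -0.09, "grip": 0.2},
    {"translation": [0, 0, -0.001], "spin": -0.18, "grip": 0.2},
    {"translation": [0, 0, -0.0015], "spin": -0.27, "grip": 0.2},
    {"translation": [0, 0, -0.002], "spin": -0.36, "grip": 0.2},
    {"translation": [0, 0, -0.0025], "spin": -0.45, "grip": 0.2},
    {"translation": [0, 0, -0.003], "spin": -0.54, "grip": 0.2},
    {"translation": [0, 0, -0.003], "spin": -0.63, "grip": 0.2}
  ]
}}

```text
clock: 12.57
tcp_pos: [0.4647, 0.2257, 0.1679]
ee_rot: [3.139, -0.001, 1.119]
wrist_force: [-4.0, -1.2, 14.5]
finger_gap: 0.027
grasp_force: 91.9
```

Request:
{"name": "arm_command", "arguments": {
  "steps": [
    {"translation": [0, 0, -0.0005], "spin": -0.09, "grip": 0.2},
    {"translation": [0, 0, -0.001], "spin": -0.18, "grip": 0.2},
    {"translation": [0, 0, -0.0015], "spin": -0.27, "grip": 0.2},
    {"translation": [0, 0, -0.002], "spin": -0.36, "grip": 0.2},
    {"translation": [0, 0, -0.0025], "spin": -0.45, "grip": 0.2},
    {"translation": [0, 0, -0.003], "spin": -0.54, "grip": 0.2},
    {"translation": [0, 0, -0.003], "spin": -0.63, "grip": 0.2}
  ]
}}

```text
clock: 13.15
tcp_pos: [0.4648, 0.2257, 0.1674]
ee_rot: [3.14, -0.003, 0.459]
wrist_force: [-3.8, -3.0, 14.6]
finger_gap: 0.0271
grasp_force: 91.9
```

```bash
python3 st.py
```

```text
[0.4648 0.2257 0.1674] [ 3.14e+00 -3.00e-03  4.64e-01] [-3.9 -1.5 14.4] [-0.425  0.88   0.045] [ 0.26 -0.    2.02 -0.    1.12  1.36] 13.35
```

Request:
{"name": "arm_command", "arguments": {
  "steps": [
    {"translation": [0, 0, -0.0005], "spin": -0.09, "grip": 0.2},
    {"translation": [0, 0, -0.001], "spin": -0.18, "grip": 0.2},
    {"translation": [0, 0, -0.0015], "spin": -0.27, "grip": 0.2},
    {"translation": [0, 0, -0.002], "spin": -0.36, "grip": 0.2},
    {"translation": [0, 0, -0.0025], "spin": -0.45, "grip": 0.2},
    {"translation": [0, 0, -0.003], "spin": -0.54, "grip": 0.2},
    {"translation": [0, 0, -0.003], "spin": -0.63, "grip": 0.2},
    {"translation": [0, 0, -0.0035], "spin": -0.72, "grip": 0.2},
    {"translation": [0, 0, -0.004], "spin": -0.81, "grip": 0.2},
    {"translation": [0, 0, -0.004], "spin": -0.85, "grip": 0.2}
  ]
}}

```text
clock: 14.18
tcp_pos: [0.4647, 0.2254, 0.1666]
ee_rot: [-3.141, -0.003, -0.43]
wrist_force: [-3.4, -2.5, 14.7]
finger_gap: 0.0269
grasp_force: 91.9
```

```bash
python3 st.py
```

```text
[0.4647 0.2254 0.1666] [-3.141e+00 -3.000e-03 -4.260e-01] [-4.1 -2.6 14.3] [-0.621  0.994  0.026] [ 0.26 -0.    2.02 -0.    1.12  2.25] 14.3833
```

Request:
{"name": "arm_command", "arguments": {
  "steps": [
    {"translation": [0, 0, 0.01], "spin": 0.05, "grip": 0.2},
    {"translation": [0, 0, 0.025], "spin": 0.06, "grip": 0.2},
    {"translation": [0, 0, 0.04], "spin": 0.06, "grip": 0.2},
    {"translation": [0, 0, 0.06], "spin": 0.06, "grip": 0.2},
    {"translation": [0, 0, 0.08], "spin": 0.06, "grip": 0.2},
    {"translation": [0, 0, 0.1], "spin": 0.06, "grip": 0.2},
    {"translation": [0, 0, 0.13], "spin": 0.06, "grip": 0.2},
    {"translation": [0, 0, 0.2], "spin": 0.06, "grip": 0.2},
    {"translation": [0, 0, 0.35], "spin": 0.06, "grip": 0.2},
    {"translation": [0, 0, 0.5], "spin": 0.06, "grip": 0.2},
    {"translation": [0, 0, 0.56], "spin": 0.06, "grip": 0.2},
    {"translation": [0, 0, 0.56], "spin": 0.06, "grip": 0.2}
  ]
}}

```text
clock: 15.38
tcp_pos: [0.4652, 0.2262, 0.2795]
ee_rot: [-3.137, -0.006, -0.364]
wrist_force: [0.3, 0.4, -1.3]
finger_gap: 0.0268
grasp_force: 89.8
```

```bash
python3 - <<'E'
from h import *
o=arm.get_obs();print(o["tcp_pos"],o["ee_rot"],o["wrist_force"],o["q"])
I,D=arm.camera("wrist");save("w6",I);P=cloud("wrist",D)
z=P[...,2];m=(np.hypot(P[...,0]-.4645,P[...,1]-.2255)<.02)&(z>.085)&(z<.112);p=P[m]
if m.sum():print(m.sum(),p.mean(0),p[:,2].max(),cv2.minAreaRect((p[:,:2]*1000).astype(np.float32)))
y=o["ee_rot"][2];X=np.array([np.cos(y),np.sin(y)]);Y=np.array([-np.sin(y),np.cos(y)])
d=P-o["tcp_pos"];a=d[...,:2]@X;b=d[...,:2]@Y;h=d[...,2]
s=(np.hypot(a,b)<.02)&(h>-.083)&(h<-.066);print("socket",s.sum(),np.median(a[s]),b[s].min(),b[s].max(),h[s].min())
s=(np.hypot(a,b)<.03)&(abs(h-.046)<.005);print("top",np.median(h[s]),a[s].min(),a[s].max())
E
```

```text
[0.46518194 0.22618429 0.27953534] [-3.13660384 -0.00645529 -0.36420607] [ 0.28331731  0.43709089 -1.28864787] [ 2.56091481e-01 -1.06466492e-01  1.90977838e+00  3.16286539e-04
  1.33012821e+00  2.19100364e+00]
158 [0.46300017 0.22448642 0.09148923] 0.09530308906545992 ((462.2505187988281, 224.72218322753906), (11.99381160736084, 12.068859100341797), 84.71027374267578)
socket 135 0.009927230764326809 -0.011320999540752918 0.010558093404159004 -0.08284055108605104
top 0.04313166923556072 -0.015119515008097191 0.01332416388708021
```

View pics/w6.png

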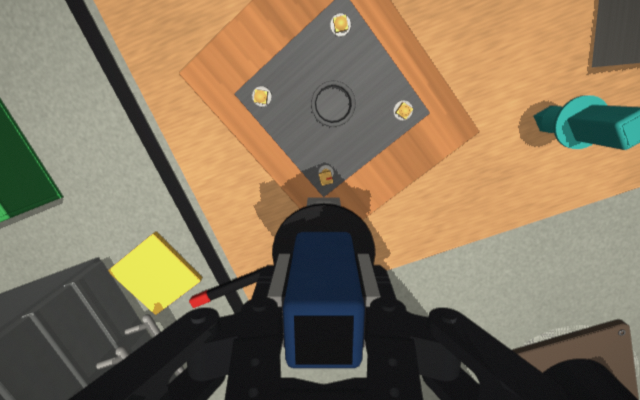

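The screw head now sits at (325,175). It has turned and dropped to z≈0.095, which is 2.3 mm of cutting over about 2.7 rad, and nothing else moved. Returning the driver to the rack.

Request:
{"name": "arm_command", "arguments": {
  "steps": [
    {"translation": [0, -0.2, 0], "spin": 0, "grip": 0.2},
    {"translation": [0, -0.4, 0], "spin": 0, "grip": 0.2},
    {"translation": [0, -0.6, 0], "spin": 0, "grip": 0.2},
    {"translation": [0, -0.8, 0], "spin": 0.03, "grip": 0.2},
    {"translation": [0, -1, 0], "spin": 0.06, "grip": 0.2}
  ]
}}

```text
clock: 15.85
tcp_pos: [0.4616, 0.0243, 0.2719]
ee_rot: [3.141, 0.005, -0.299]
wrist_force: [0.9, -0.4, -1.7]
finger_gap: 0.027
grasp_force: 90.3
```

Request:
{"name": "arm_command", "arguments": {
  "steps": [
    {"translation": [0, -0.2, 0], "spin": 0, "grip": 0.2},
    {"translation": [0, -0.4, 0], "spin": 0, "grip": 0.2},
    {"translation": [0, -0.6, 0], "spin": 0, "grip": 0.2},
    {"translation": [0, -0.8, 0], "spin": 0, "grip": 0.2},
    {"translation": [0, -1, 0], "spin": 0, "grip": 0.2}
  ]
}}

```text
clock: 16.27
tcp_pos: [0.4618, -0.1757, 0.2719]
ee_rot: [-3.14, 0.005, -0.302]
wrist_force: [0.2, -0.4, -2.2]
finger_gap: 0.027
grasp_force: 90.3
```

Request:
{"name": "arm_command", "arguments": {
  "steps": [
    {"translation": [0.015, -0.2, 0], "spin": 0, "grip": 0.2},
    {"translation": [0.015, -0.36, 0], "spin": 0, "grip": 0.2},
    {"translation": [0.015, -0.36, 0], "spin": 0, "grip": 0.2},
    {"translation": [0.015, -0.36, 0], "spin": 0, "grip": 0.2},
    {"translation": [0.015, -0.36, 0], "spin": 0, "grip": 0.2},
    {"translation": [0.015, -0.36, 0], "spin": 0, "grip": 0.2},
    {"translation": [0.015, -0.36, 0], "spin": 0, "grip": 0.2}
  ]
}}

```text
clock: 16.85
tcp_pos: [0.4663, -0.245, 0.2743]
ee_rot: [-3.141, 0.001, -0.3]
wrist_force: [0.1, -0.5, -2.6]
finger_gap: 0.0269
grasp_force: 90.6
```

```bash
python3 - <<'E'
from h import *
o=arm.get_obs();print(o["tcp_pos"],o["ee_rot"],o["wrist_force"],o["q"].round(2))
I,D=arm.camera("wrist");save("w7",I);P=cloud("wrist",D)
x,y,z=P[...,0],P[...,1],P[...,2]
# rack top plane: hole = non-plane pixels near expected centre
m=(abs(z-.07)<.008)&(np.hypot(x-.528,y+.212)<.15);print("rack",m.sum(),cv2.minAreaRect((P[m][:,:2]*1000).astype(np.float32)))
E
```

```text
[ 0.46627737 -0.2450097   0.27429476] [-3.14091070e+00  1.12563946e-03 -2.99607473e-01] [ 0.14543694 -0.49541035 -2.6074641 ] [-0.68 -0.08  1.89  0.    1.33  1.19]
rack 31573 ((526.8193359375, -211.7015380859375), (191.15286254882812, 190.6591339111328), 76.41808319091797)
```

View pics/w7.png

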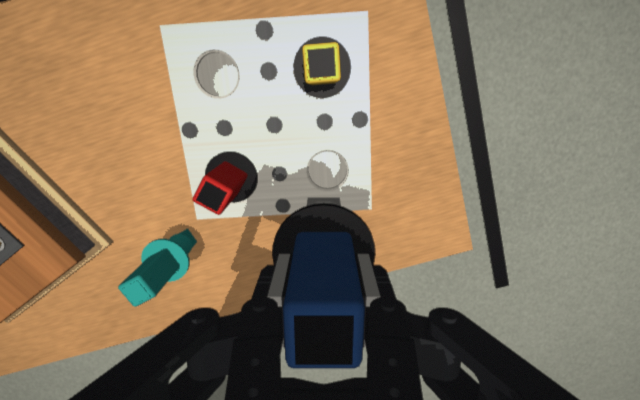

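The empty hole shows at (328,168), and the rack fit puts it at (0.4665, -0.2485). Lowering the driver into it.

Request:
{"name": "arm_command", "arguments": {
  "steps": [
    {"translation": [0.006, -0.02, -0.1], "spin": 0, "grip": 0.2},
    {"translation": [0.006, -0.02, -0.25], "spin": 0, "grip": 0.2},
    {"translation": [0.006, -0.02, -0.4], "spin": 0, "grip": 0.2},
    {"translation": [0.006, -0.02, -0.46], "spin": 0, "grip": 0.2},
    {"translation": [0.006, -0.02, -0.52], "spin": 0, "grip": 0.2},
    {"translation": [0.006, -0.02, -0.58], "spin": 0, "grip": 0.2},
    {"translation": [0.006, -0.02, -0.62], "spin": 0, "grip": 0.2},
    {"translation": [0.006, -0.02, -0.62], "spin": 0, "grip": 0.2}
  ]
}}

```text
clock: 17.57
tcp_pos: [0.4672, -0.25, 0.1499]
ee_rot: [-3.141, 0.002, -0.301]
wrist_force: [0.1, -0.1, -2.0]
finger_gap: 0.0273
grasp_force: 90.5
```

Request:
{"name": "arm_command", "arguments": {
  "steps": [
    {"translation": [0, 0, -0.05], "spin": 0, "grip": 0.2},
    {"translation": [0, 0, -0.1], "spin": 0, "grip": 0.2},
    {"translation": [0, 0, -0.15], "spin": 0, "grip": 0.2},
    {"translation": [0, 0, -0.2], "spin": 0, "grip": 0.2},
    {"translation": [0, 0, -0.23], "spin": 0, "grip": 0.2},
    {"translation": [0, 0, -0.23], "spin": 0, "grip": 0.2},
    {"translation": [0, 0, -0.23], "spin": 0, "grip": 0.2}
  ]
}}

```text
clock: 18.15
tcp_pos: [0.4673, -0.2503, 0.1044]
ee_rot: [-3.141, 0.001, -0.301]
wrist_force: [0.1, 0.7, -2.8]
finger_gap: 0.0268
grasp_force: 90.6
```

Request:
{"name": "arm_command", "arguments": {
  "steps": [
    {"translation": [0, 0.004, -0.02], "spin": 0, "grip": 0.2},
    {"translation": [0, 0.004, -0.035], "spin": 0, "grip": 0.2},
    {"translation": [0, 0.004, -0.05], "spin": 0, "grip": 0.2},
    {"translation": [0, 0.004, -0.05], "spin": 0, "grip": 0.2},
    {"translation": [0, 0.004, -0.05], "spin": 0, "grip": 0.2}
  ]
}}

```text
clock: 18.57
tcp_pos: [0.4675, -0.2496, 0.0949]
ee_rot: [-3.141, 0.0, -0.301]
wrist_force: [-0.2, -0.4, -2.5]
finger_gap: 0.0269
grasp_force: 90.6
```

Request:
{"name": "arm_command", "arguments": {
  "steps": [
    {"translation": [0, 0, -0.005], "spin": 0, "grip": 0.2},
    {"translation": [0, 0, -0.01], "spin": 0, "grip": 0.2},
    {"translation": [0, 0, -0.01], "spin": 0, "grip": 0.2},
    {"translation": [0, 0, -0.01], "spin": 0, "grip": 0.2}
  ]
}}

```text
clock: 18.9
tcp_pos: [0.4676, -0.2497, 0.0931]
ee_rot: [3.142, -0.0, -0.301]
wrist_force: [-0.0, -0.5, -2.2]
finger_gap: 0.0269
grasp_force: 90.6
```

Request:
{"name": "arm_command", "arguments": {
  "steps": [
    {"translation": [0, 0, -0.004], "spin": 0, "grip": 0.2},
    {"translation": [0, 0, -0.008], "spin": 0, "grip": 0.2},
    {"translation": [0, 0, -0.01], "spin": 0, "grip": 0.2},
    {"translation": [0, 0, -0.01], "spin": 0, "grip": 0.2},
    {"translation": [0, 0, -0.01], "spin": 0, "grip": 0.2}
  ]
}}

```text
clock: 19.32
tcp_pos: [0.4678, -0.2498, 0.092]
ee_rot: [3.141, -0.0, -0.301]
wrist_force: [-2.4, 2.4, 5.1]
finger_gap: 0.0267
grasp_force: 91.6
```

The collar rests on the rack. Releasing gently.

Request:
{"name": "arm_command", "arguments": {
  "grip_force": 20,
  "steps": [
    {"translation": [0, 0, 0.003], "spin": 0, "grip": 0.3},
    {"translation": [0, 0, 0.003], "spin": 0, "grip": 0.38},
    {"translation": [0, 0, 0.003], "spin": 0, "grip": 0.5},
    {"translation": [0, 0, 0.003], "spin": 0, "grip": 0.7},
    {"translation": [0, 0, 0.003], "spin": 0, "grip": 1},
    {"translation": [0, 0, 0.003], "spin": 0, "grip": 1},
    {"translation": [0, 0, 0.003], "spin": 0, "grip": 1},
    {"translation": [0, 0, 0.003], "spin": 0, "grip": 1},
    {"translation": [0, 0, 0.003], "spin": 0, "grip": 1}
  ]
}}

```text
clock: 20.07
tcp_pos: [0.4676, -0.2497, 0.0916]
ee_rot: [3.142, -0.0, -0.301]
wrist_force: [-0.4, 0.5, 0.4]
finger_gap: 0.0856
grasp_force: 0.0
```

Request:
{"name": "arm_command", "arguments": {
  "steps": [
    {"translation": [0, 0, 0.1], "spin": 0, "grip": 1},
    {"translation": [0, 0, 0.25], "spin": 0, "grip": 1},
    {"translation": [0, 0, 0.45], "spin": 0, "grip": 1},
    {"translation": [0, 0, 0.65], "spin": 0, "grip": 1},
    {"translation": [0, 0, 0.8], "spin": 0, "grip": 1},
    {"translation": [0, 0, 0.8], "spin": 0, "grip": 1},
    {"translation": [0, 0, 0.8], "spin": 0, "grip": 1},
    {"translation": [0, 0, 0.8], "spin": 0, "grip": 1}
  ]
}}

```text
clock: 20.73
tcp_pos: [0.4671, -0.2493, 0.2507]
ee_rot: [-3.141, 0.001, -0.301]
wrist_force: [0.5, 0.4, -0.2]
finger_gap: 0.0852
grasp_force: 0.0
```

```bash
python3 - <<'E'
from h import *
o=arm.get_obs();print(o["tcp_pos"],o["finger_gap"],o["wrist_force"],o["clock"])
I,D=arm.camera("wrist");save("w8",I);P=cloud("wrist",D)
z=P[...,2];m=(np.hypot(P[...,0]-.468,P[...,1]+.248)<.04)&(z>.13)&(z<.15)
p=P[m];print(m.sum(),p.mean(0),p[:,2].std(),cv2.minAreaRect((p[:,:2]*1000).astype(np.float32)))
E
```

```text
[ 0.467124   -0.24933995  0.25072283] 0.08521791355054198 [ 0.54285471  0.35366786 -0.15659713] 20.7333
1217 [ 0.46824389 -0.24956946  0.13632585] 0.0013539961937157256 ((467.0249938964844, -249.0347900390625), (27.44231414794922, 28.698211669921875), 73.7320327758789)
```

View pics/w8.png

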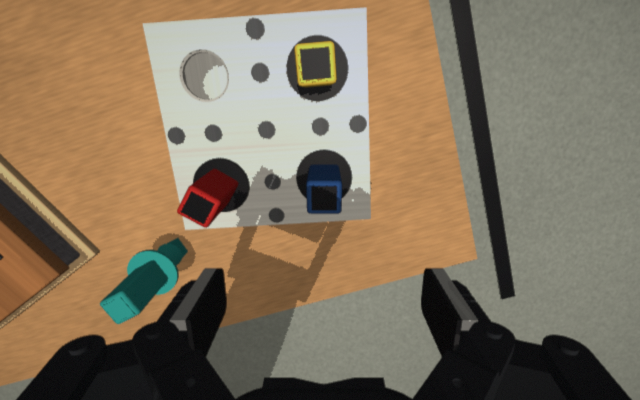

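The blue driver hangs upright in its hole at (323,195), released, with its top level at z≈0.137 and the gripper clear above. Handing in.

```bash
python3 -c "
from station import arm
print(arm.hand_in())"
```

```text
the job is handed in; nothing more can be done
None
```

I drove the standing screw in by about 2.7 rad (at least 2.09 was needed) at about 17 N of push, then hung the blue driver back upright in its original rack hole, let go, and handed the job in.

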